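# Grease the winch bearing through its tilted nipple

### The arm

A 6-joint arm with a two-finger parallel gripper is mounted at the origin on the work surface. World frame = base frame: x ahead of the robot, y to its left, z up, the work surface at z = 0. Lengths are in m, angles in rad, forces in N, time in s.
With the tool pointing down it reaches from about 0.375 to 0.975 m from the base axis. Payload 3.8 kg.
Tool frame: the origin (TCP) lies at the very end of the fingers, on their centre line; the grasp point (between the pads) lies bot.hold_point_z behind it (bot.hold_point_z is the distance from the TCP to the grasp point, in m); z points along the fingers, y is the line along which they close (so a half turn about z gives the same grasp; the last joint's range is limited). The gripper opens to 85 mm and grips with 20 to 120 N. Pads are 22 mm wide; open, the fingers measure 114 mm over their backs; the gripper's body (76 mm by 85 mm) begins 54 mm behind the grasp point. The pads swing forward as they close: fully open they stand 13 mm farther back than shut.
Start: joints at [1.111, 0.264, 1.604, -0, 1.274, -0.037], TCP at [0.277, 0.616, 0.231] pointing down, gripper open.
Joint ranges: [-2.63, 2.63], [-0.94, 2.18], [0.31, 2.57], [-1.31, 4.45], [0, 2.66], [-2.55, 2.55]. Speed limits (rad/s): [2.57, 2.57, 3.14, 3.14, 3.14, 3.14].

### API

Orientations are given as a rotation vector (axis times angle).
In Python, from workcell import bot gives the robot as it stands.
- The arm moves only by the shell command python3 jog.py 'ROWS' [OPENING] [FORCE]. ROWS is a JSON object whose key "steps" holds a list of rows, 1 to 5 of them, each of 4 numbers: dx, dy, dz in shares of the most that a row can go, 1 being 62.5 mm, then a turn about the tool's z in shares of 2 rad (1.0 is 2 rad); each row shifts and turns the commanded pose from where the row before left it, along the tool's axes as they then stand; what a row does not reach is not made up. A row lasts 1/8 s, in which the tool goes at most 0.0625 m and 0.188 rad, less where a joint would pass 70% of its speed; a pose out of reach is approached as far as the arm can. OPENING is the opening from 0.0 (shut) to 1.0 (fully open), set as the command begins (- or left out keeps the last). The fingers move at their own pace and stop on an object; FORCE is the grip in N (left out, the last holds). Time passes only in rows, so rows that do not move let the fingers close. It prints the time, the measured TCP pose, the force, the opening and the grip force at its end. A shift or turn number past 1, either way, is cut back to 1. Input that does not fit is refused with a message, and nothing moves.
- bot.read_state(): the state, without advancing time (a new reading comes with each control period).
- bot.read_camera(name): name is "scene" or "top" or "wrist"; returns the picture (420x560x3 uint8, red, green, blue); there is no depth.
- bot.camera_info(name): a dict with "intrinsics" (3x3 intrinsics, pixels), "extrinsics" (4x4, takes a point from camera to world coordinates). Camera axes: x right, y down, z forward; pixel columns grow to the right and rows downward; lengths in m; the calibration is good to about 2 mm. A picture is of the moment at which its call begins: read the wrist's pose just before it. camera_info takes no time and is no camera call; for the wrist camera it gives the pose at the moment of the call.
- bot.finish_job(): hands the job in; it is judged then, once.
The state is a dict: "time": time; "q": joint angles; "joint_vel": joint speeds; "joint_torque": joint torques, N m; "tool_pos": TCP position; "tcp_rot": TCP orientation; "wrist_force": force on the tool from outside, world axes, zero at the start; "torque": the same for the moment, N m; "width": opening from 0.0 (shut) to 1.0 (fully open); "grip_force": force on a finger pad.
Only numpy, scipy, OpenCV 4.12 (cv2) and the standard library are available. Lean on these libraries where they do the work, as an engineer would, in place of code of your own. Each camera call takes 0.05 s, during which the arm holds its last target. There are 200 camera calls.

### The job

The winch's bearing block lies loose on the work board: first push it along the board until its end sits square against the wooden stop at the far end. Then take the push-type grease gun out of the tool stand, press its coupler squarely onto the block's tilted grease nipple until it snaps on, and keep pressing in line with the nipple so that the barrel is driven down against its spring through at least two thirds of its stroke. Finish while still gripping the gun and holding it pressed down like that, with the block against the stop and the other loose things on the bench left where they are.

Things in the scene. Friction and masses are not known exactly. Their poses are not given: they have to be found in the camera images.
- board: Plywood work board fixed to the bench, 330 (x) x 200 (y) x 12 mm, a wooden stop strip across its far (+x) end. Origin: centre of its underside; its upper face is 12 mm above. The stop is 22 mm high above the board and 25 mm thick; its near face is the plane x = +135 mm. The block is against it when the block's origin is at x = +52.5 mm.
- block: Grey cast pillow-block bearing, loose on the board, about 0.9 kg. Foot 165 (x) x 48 (y) x 16 mm high with flat upright ends; round housing of radius 40 mm, 40 mm wide, about the shaft axis along y, 43 mm up; steel shaft stub reaching 42 mm to either side. Origin: centre of the underside; x points to the end that goes against the stop, away from the robot. The nipple is on the near (-x) shoulder.
- nipple: Steel grease nipple of the block: ball head of 9 mm diameter on a 6 mm neck over a hexagon, 20 mm tall. Origin: centre of the ball head, 28 mm to -x of the block's origin and 91.5 mm above its underside; z points outward along the nipple's axis, which leans 30 degrees from vertical towards the block's -x side and passes through the shaft axis. The coupler goes on along -z.
- stand: Wooden tool stand fixed to the bench, 200 (its x) x 85 (its y) x 62 mm high, with two bored places 25 mm wide at x = -55 and +55 mm; the gun stands in one, a screwdriver in the other. Origin: centre of the underside.
- gun: Push-type grease gun, 0.32 kg: round metal barrel of 32 mm diameter, 100 mm long, with a nose tube and coupler (20 mm diameter) reaching 54 mm below it when out. It stands upright in the stand, coupler down in the bore, the barrel's lower end on the stand's top. Origin: centre of the barrel's lower end; z points along the barrel away from the coupler, to its top at +100 mm.
- stroke (a joint): Travel of the nose and coupler into the gun's barrel, 0 = fully out (as at the start), 0.015 m = fully in. A spring pushes them out with 9 N at 0, rising to 16.5 N fully in (500 N/m).
- coupler_mouth (a point): Centre of the coupler's open mouth, on the gun's axis 54 mm below the barrel's lower end at stroke 0; z as the gun's. The mouth is a funnel 16 mm wide narrowing to 12 mm; four spring jaws 6 mm inside it snap behind the nipple's ball head at a push of about 6 to 9 N.
- coupler_seat (a point): Point on the coupler's axis, 10 mm inside the mouth (44 mm below the barrel's lower end at stroke 0), where the centre of the nipple's ball head sits once the coupler has snapped on; z as the gun's.
- screwdriver: Bystander: screwdriver with a black handle 85 mm high and 29 mm thick, standing in the stand's other place. Origin: lower end of the handle.
- bolt: Bystander: steel bolt standing on its head on the board, 48 mm high, 21 mm wide.
- spanner: Bystander: steel spanner 150 mm long lying on the board.
- beaker: Bystander: glass beaker, 84 mm wide, 100 mm high, standing on the bench.
- petri: Bystander: clear shallow dish, 92 mm wide, 16 mm high.
- oil: Bystander: small amber bottle, 30 mm wide, 62 mm high.
- slidebox: Bystander: box for microscope slides, 100 x 85 x 35 mm.

How it is judged:
On the way, in this order (a step that is already met when the one before it is completed fails the run):
1. the block has been pushed square against the board's stop (x of block in the frame of board above 0.0485 m and angle between the x axis of block and the x axis of board, either way round below 0.1 rad and y of block in the frame of board between -0.06 and 0.06 m and angle between block's own z axis and vertical below 0.06 rad), for 0.2 s.
2. the coupler has snapped squarely onto the nipple, the block still against the stop (all of step 1 and distance between coupler_seat and nipple below 0.003 m and angle between the z axis of coupler_seat and the z axis of nipple, either way round below 0.17 rad), for 0.2 s.
At the end, for the whole second after the job is handed in: Coupler snapped on: ball head within 3 mm of the seat point, axes within 10 deg; gun gripped, touching only the block, pushing it with over 8 N, stroke over 9.5 mm; block flat, within 4 mm of the stop, 6 deg of square and 60 mm of the middle line; all still (all of step 2 and value of joint stroke above 0.0095 m and contact force between gun and block above 8 N and contact force between the fingers and gun above 5 N and contact force between gun and board below 0.5 N and contact force between gun and stand below 0.5 N and linear speed of each of gun, block below 0.03 m/s); the arm keeps its last pose, push and grip.
It fails at once if a bystander was moved by more than 30 mm (distance of any of screwdriver, bolt, spanner, beaker, petri, oil, slidebox from where it was at the start of the episode above 0.03 m).
It fails at once if the bearing block was tipped up (angle between block's own z axis and vertical above 0.25 rad).
It also fails if it takes over 61 s, if anything falls off the work surface, if the arm or the gripper's body presses on something with over 40 N, if the wrist force passes 120 N, or if a joint passes its speed limit or range.

## Working session

There is one attempt and no reset: what is moved stays moved. The work goes in short steps, Python scripts to look and compute and a shell command to move; the robot and the scene stay as the last step left them, time stands still between calls to the robot, and variables do not carry over. Pictures are saved under pics/ and viewed, at most 10 in all, crops included, and the job is handed in when it is done.

```bash
ls; mkdir -p pics; python3 - <<'E'
from workcell import bot
import cv2,numpy as np
np.set_printoptions(precision=4,suppress=True)
for n in("scene","top"):
    cv2.imwrite(f"pics/{n}0.png",bot.read_camera(n)[:,:,::-1])
for n in("scene","top","wrist"):
    i=bot.camera_info(n);print(n,i["intrinsics"],i["extrinsics"])
print(bot.hold_point_z,bot.read_state())
E
```

```text
jog.py
pics
workcell.py
scene [[382.5474   0.     284.3602]
 [  0.     382.5474 207.962 ]
 [  0.       0.       1.    ]] [[ 0.7922  0.3182 -0.5208  1.0387]
 [ 0.6103 -0.4214  0.6708 -0.5605]
 [-0.0059 -0.8492 -0.528   0.5381]
 [ 0.      0.      0.      1.    ]]
top [[521.555    0.     283.8645]
 [  0.     521.555  223.1158]
 [  0.       0.       1.    ]] [[ 0.0221 -0.9797  0.1994  0.3292]
 [-0.9998 -0.0213  0.0057  0.0302]
 [-0.0013 -0.1994 -0.9799  1.3197]
 [ 0.      0.      0.      1.    ]]
wrist [[331.391    0.     278.8461]
 [  0.     331.391  213.4924]
 [  0.       0.       1.    ]] [[ 0.4104  0.8764  0.2521  0.2115]
 [ 0.9119 -0.3935 -0.1164  0.644 ]
 [-0.0028  0.2777 -0.9607  0.3734]
 [ 0.      0.      0.      1.    ]]
0.0187 {'time': 0.1, 'q': array([ 1.1111,  0.2647,  1.6052,  0.    ,  1.2737, -0.0369]), 'joint_vel': array([ 0.0004, -0.001 , -0.0035, -0.0004, -0.0011, -0.001 ]), 'joint_torque': array([  0.0005, -51.6702, -36.8592,   0.0001,   0.0062,  -0.    ]), 'tool_pos': array([0.2767, 0.615 , 0.2301]), 'tcp_rot': array([-0.6591, -3.0711,  0.0031]), 'wrist_force': array([ 0.1669, -0.2779,  0.0395]), 'torque': array([ 0.0017, -0.0096,  0.0014]), 'grip_force': 0.0, 'width': 1.0009140762379354}
```

View pics/scene0.png

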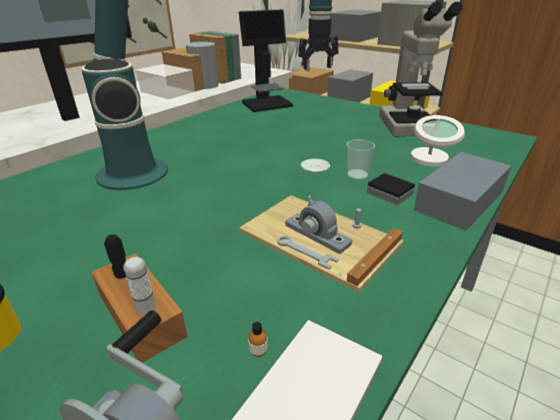

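View pics/top0.png

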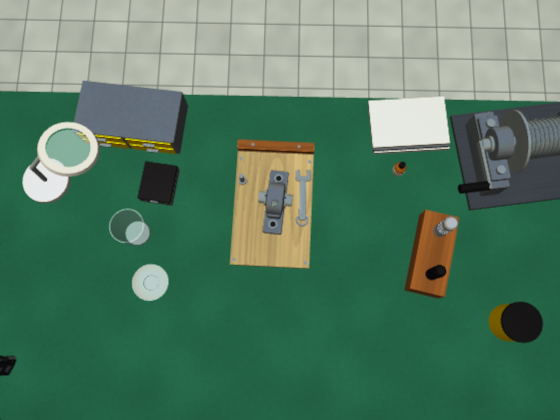

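The scene picture shows the gun at about (138,285), in the front end of the stand, with the screwdriver behind it. In the top picture the board spans columns 231–314 and rows 140–268. The block is near (275,203), the gun top at (450,224), the screwdriver at (436,272), the bolt at (242,180) and the oil at (400,168).

```bash
cat > h.py <<'E'
from workcell import bot
import cv2,numpy as np
from scipy.spatial.transform import Rotation as R
np.set_printoptions(precision=4,suppress=True)
def ray(i,uv):
    K,T=np.array(i["intrinsics"]),np.array(i["extrinsics"])
    d=T[:3,:3]@np.linalg.solve(K,[uv[0],uv[1],1]);return T[:3,3],d/np.linalg.norm(d)
def onz(i,uv,z):
    o,d=ray(i,uv);return o+d*(z-o[2])/d[2]
def tri(obs):
    A=0;b=0
    for i,uv in obs:
        o,d=ray(i,uv);P=np.eye(3)-np.outer(d,d);A=A+P;b=b+P@o
    p=np.linalg.solve(A,b)
    return p,[float(np.linalg.norm(np.cross(p-ray(i,uv)[0],ray(i,uv)[1]))) for i,uv in obs]
def proj(i,p):
    K,T=np.array(i["intrinsics"]),np.array(i["extrinsics"])
    c=T[:3,:3].T@(np.asarray(p)-T[:3,3]);return (K@c/c[2])[:2]
def tool(p):  # world delta from TCP to p in tool axes
    s=bot.read_state();return R.from_rotvec(s["tcp_rot"]).as_matrix().T@(np.asarray(p)-s["tool_pos"])
def shot(name,out):
    i=bot.camera_info(name);im=bot.read_camera(name)
    cv2.imwrite(f"pics/{out}.png",im[:,:,::-1]);np.savez(f"pics/{out}.npz",intrinsics=i["intrinsics"],extrinsics=i["extrinsics"]);return i
E
python3 - <<'E'
from h import *
t=bot.camera_info("top");s=bot.camera_info("scene")
for n,uv,z in [("boardNL",(231,266),.012),("NR",(310,268),.012),("FL",(237,151),.012),("FR",(314,153),.012),("block",(274,203),.05),("gun",(450,224),.162),("scr",(436,272),.147),("oil",(400,168),.06),
 ("s1",(409,290),.062),("s2",(444,297),.062),("s3",(459,216),.062),("s4",(424,211),.062)]: print(n,onz(t,uv,z))
print(tri([(t,(450,223)),(s,(135,265))]))
E
```

```text
boardNL [0.4822 0.1684 0.012 ]
NR [ 0.4815 -0.0304  0.012 ]
FL [0.7863 0.1654 0.012 ]
FR [ 0.7851 -0.0373  0.012 ]
block [0.6384 0.0634 0.05  ]
gun [ 0.5709 -0.3391  0.162 ]
scr [ 0.463  -0.3078  0.147 ]
oil [ 0.7335 -0.2517  0.06  ]
s1 [ 0.428 -0.266  0.062]
s2 [ 0.4132 -0.3492  0.062 ]
s3 [ 0.6124 -0.394   0.062 ]
s4 [ 0.6232 -0.3081  0.062 ]
(array([ 0.5754, -0.342 ,  0.1522]), [0.00032800070588877474, 0.0003280007058888889])
```

The rows are not in the units I measure in: shifts go in shares of 62.5 mm and turns go in shares of 2 rad. I convert before sending: -0.043 m is -0.688, -0.003 m is -0.048.

```bash
python3 jog.py '{"steps":[[-0.688, -0.656, -0.048, 0], [-0.688, -0.656, -0.048, 0], [-0.688, -0.656, -0.048, 0], [-0.688, -0.656, -0.048, 0], [-0.688, -0.656, -0.048, 0]]}' 
python3 jog.py '{"steps":[[-0.688, -0.656, -0.048, 0], [-0.688, -0.656, -0.048, 0], [-0.688, -0.656, -0.048, 0], [-0.688, -0.656, -0.048, 0], [-0.688, -0.656, -0.048, 0]]}' 0.3
python3 jog.py '{"steps":[[0, 0, 0, -0.07], [0, 0, 0, -0.07], [0, 0, 0, -0.07], [0, 0, 0, 0], [0, 0, 0, 0]]}'
python3 -c "
from h import *
shot('wrist','w1')"
```

```text
time: 0.72
tool_pos: [0.3891, 0.3384, 0.2459]
tcp_rot: [-0.658, -3.072, 0.001]
wrist_force: [1.2, 0.2, 1.0]
width: 0.998
grip_force: 0.0
time: 1.35
tool_pos: [0.501, 0.0633, 0.2611]
tcp_rot: [-0.659, -3.071, -0.0]
wrist_force: [0.9, -0.5, -0.1]
width: 0.3
grip_force: 0.0
time: 1.98
tool_pos: [0.5007, 0.0653, 0.261]
tcp_rot: [-0.008, -3.141, 0.0]
wrist_force: [-0.1, 0.9, 0.3]
width: 0.297
grip_force: 0.0
```

View pics/w1.png

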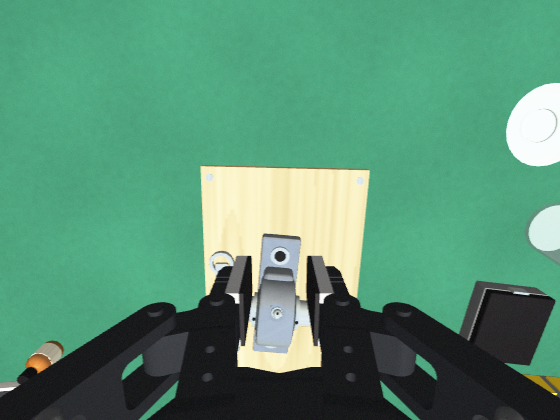

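The wrist picture shows the block's near end between (263,234) and (300,236), the nipple at (277,313), and the board's near corners at (201,166) and (369,170). The space behind the block is clear.

```bash
python3 - <<'E'
from h import *
w=np.load("pics/w1.npz");t=bot.camera_info("top")
for n,uv,z in [("BL",(201,166.5),.012),("BR",(369,170),.012),("bl",(263,234.5),.028),("br",(300,236.5),.028),("farL",(254,349),.028),("farR",(289,351),.028),("spanner",(221,262),.016),("hole",(280,256),.028)]: print(n,onz(w,uv,z))
print(tri([(w,(277,313)),(t,(275,204))]))
# board refinement from several z
E
```

```text
BL [ 0.484  -0.0272  0.012 ]
BR [0.4891 0.172  0.012 ]
bl [0.5639 0.0455 0.028 ]
br [0.5667 0.09   0.028 ]
farL [0.7265 0.0304 0.028 ]
farR [0.7299 0.0773 0.028 ]
spanner [ 0.6051 -0.0093  0.016 ]
hole [0.592  0.0658 0.028 ]
(array([0.6231, 0.061 , 0.1031]), [0.0014021898085790105, 0.0014021898085790174])
```

To row units: 0.06 m is 0.96, 0.04 m is 0.64, 0.021 rad / 2 = 0.0105.

```bash
python3 jog.py '{"steps":[[-0.544, 0.032, 0.64, 0.0105], [0, 0, 0.96, 0], [0, 0, 0.96, 0], [0, 0, 0.8, 0], [0, 0, 0.48, 0]]}' 
python3 jog.py '{"steps":[[0, 0, 0.064, 0], [0, 0, 0, 0]]}'
```

```text
time: 2.65
tool_pos: [0.5327, 0.0671, 0.0181]
tcp_rot: [-0.039, -3.137, 0.001]
wrist_force: [0.2, 0.9, -0.2]
width: 0.296
grip_force: 0.0
time: 2.9
tool_pos: [0.5356, 0.0673, 0.018]
tcp_rot: [0.038, 3.14, 0.0]
wrist_force: [-0.4, 0.5, 0.6]
width: 0.3
grip_force: 0.0
```

To row units: -0.015 m is -0.24, -0.012 m is -0.192.

```bash
python3 jog.py '{"steps":[[-0.24, 0, 0, 0], [-0.192, 0, 0, 0], [-0.16, 0, 0, 0], [-0.16, 0, 0, 0], [-0.16, 0, 0, 0]]}'; python3 jog.py '{"steps":[[-0.128, 0, 0, 0], [-0.08, 0, 0, 0], [0, 0, 0, 0]]}'
```

```text
time: 3.52
tool_pos: [0.5892, 0.0653, 0.018]
tcp_rot: [-0.038, -3.134, 0.001]
wrist_force: [-12.5, -1.6, 6.7]
width: 0.3
grip_force: 5.5
time: 3.9
tool_pos: [0.6041, 0.0654, 0.0179]
tcp_rot: [-0.038, -3.138, 0.0]
wrist_force: [-5.6, 0.1, 2.2]
width: 0.302
grip_force: 3.1
```

To row units: -0.004 m is -0.064.

```bash
for i in 1; do python3 jog.py '{"steps":[[-0.064, 0, 0, 0], [0, 0, 0, 0]]}'; python3 jog.py '{"steps":[[-0.048, 0, 0, 0], [0, 0, 0, 0]]}';python3 jog.py '{"steps":[[-0.048, 0, 0, 0], [0, 0, 0, 0]]}'; done | grep -E "pos|wrist"
```

```text
tool_pos: [0.6074, 0.0653, 0.0179]
wrist_force: [-7.6, 0.0, 5.6]
tool_pos: [0.6102, 0.0653, 0.0179]
wrist_force: [-7.8, -0.3, 4.4]
tool_pos: [0.6111, 0.0653, 0.0178]
wrist_force: [-14.7, 0.9, 10.2]
```

To row units: -0.003 m is -0.048.

```bash
(python3 jog.py '{"steps":[[-0.048, 0, 0, 0], [0, 0, 0, 0], [0, 0, 0, 0], [0, 0, 0, 0]]}') | grep -E "pos|wrist"
python3 - <<'E'
from h import *
import cv2
i=shot('scene','s2');shot('top','t2')
a=cv2.imread('pics/s2.png')[180:300,220:420];b=cv2.imread('pics/t2.png')[130:280,215:330]
a=cv2.resize(a,(800,480),interpolation=3)[:,:420] if 0 else cv2.resize(a,(500,300),interpolation=2)
b=cv2.resize(b,(230,300),interpolation=2)
cv2.imwrite('pics/c2.png',np.hstack([a,b]))
E
```

```text
tool_pos: [0.6111, 0.0652, 0.0177]
wrist_force: [-21.8, 0.1, 17.8]
```

View pics/c2.png

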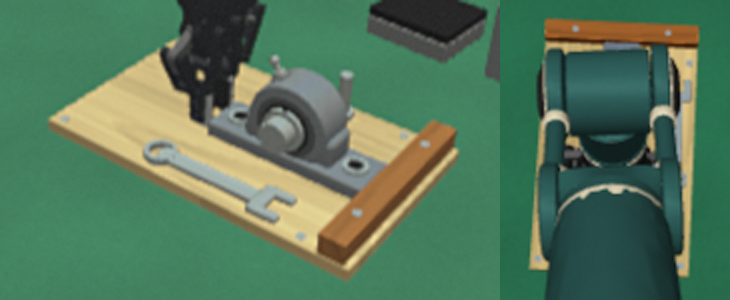

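The block's end now sits flush along the stop. The force rose from 8 to 22 N with no further motion, which confirms it. Next I back off and locate the nipple from two wrist positions.

To row units: -0.06 m is -0.96, -0.05 m is -0.8.

```bash
(python3 jog.py '{"steps":[[0.16, 0, 0, 0], [0.32, 0, 0, 0], [0.16, 0, -0.8, 0], [0, 0, -0.96, 0], [0, 0, -0.96, 0]]}'; python3 jog.py '{"steps":[[0, 0, -0.96, 0], [0, 0, 0, 0], [0, 0, 0, 0]]}' 1.0 )| grep -E "pos|wrist"
python3 -c "
from h import *
shot('wrist','w3')"
(python3 jog.py '{"steps":[[-0.64, 0.48, 0, 0], [0, 0, 0, 0], [0, 0, 0, 0]]}' 1.0 )| grep -E "pos|wrist"
python3 -c "
from h import *
shot('wrist','w4')
a,b=cv2.imread('pics/w3.png')[190:400,180:380],cv2.imread('pics/w4.png')[190:400,180:380]
cv2.imwrite('pics/c4.png',cv2.resize(np.hstack([a,b]),(800,420),interpolation=2))"
```

```text
tool_pos: [0.5791, 0.0661, 0.1903]
wrist_force: [0.8, 0.0, -0.0]
tool_pos: [0.5788, 0.0661, 0.2484]
wrist_force: [-0.1, -0.2, -0.8]
tool_pos: [0.6174, 0.0949, 0.2449]
wrist_force: [0.7, 0.3, 0.1]
```

View pics/c4.png

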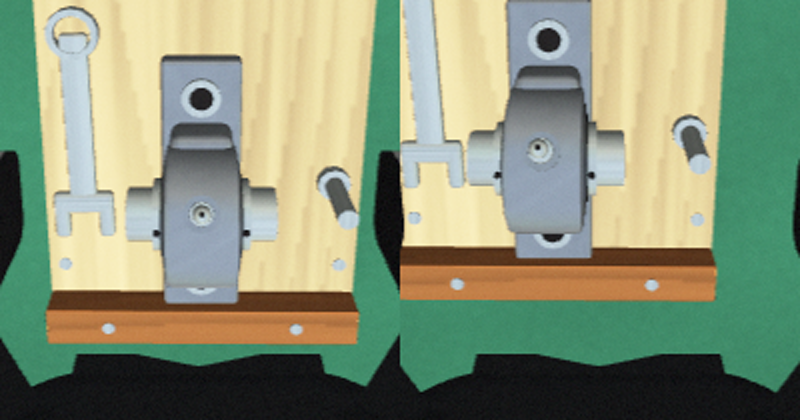

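The crops show the block tight on the stop. The nipple head is at pixel (281,296.5) in the first picture and (250.5,265) in the second; nothing else moved.

```bash
python3 - <<'E'
from h import *
a,b=np.load("pics/w3.npz"),np.load("pics/w4.npz")
f=lambda x,y,r=0:(180+(x-400*r)/2,190+y/2)
print("nip",tri([(a,f(202,213)),(b,f(541,150,1))]))
for n,A,B in [("hole",(202,99),(549,39)),("stopL",(48,293),None),("stopR",(357,292),None),("footnearL",(163,57),None),("nearR",(242,57),None),("farL",(165,303),None),("farR",(238,303),None),("nearR2",None,(591,3)),("far R2",None,(590,258)),("farL2",None,(517,258))]:
  if A: print(n,onz(a,f(*A),.034 if n[0]=='s' else .028))
  if B: print(n,onz(b,f(*B,1),.028))
g=cv2.imread('pics/w3.png');print(bot.read_state()["time"])
E
```

```text
nip (array([0.6823, 0.0653, 0.0919]), [0.00010168458338269588, 0.00010168458338261797])
hole [0.6447 0.0666 0.028 ]
hole [0.6437 0.0662 0.028 ]
stopL [ 0.7704 -0.0333  0.034 ]
stopR [0.7743 0.1614 0.034 ]
footnearL [0.6184 0.0448 0.028 ]
nearR [0.6195 0.0902 0.028 ]
farL [0.7841 0.0397 0.028 ]
farR [0.7853 0.0867 0.028 ]
nearR2 [0.6235 0.0905 0.028 ]
far R2 [0.7853 0.0856 0.028 ]
farL2 [0.7843 0.0402 0.028 ]
6.725
```

```bash
python3 - <<'E'
from h import *
a,b=np.load("pics/w3.npz"),np.load("pics/w4.npz");s=np.load("pics/s2.npz")
f=lambda x,y,r=0:(180+(x-400*r)/2,190+y/2)
A=f(202,213);B=f(541,150,1)
for z in(.1035,.1074):print(onz(a,A,z),onz(b,B,z))
print(tri([(a,A),(b,B),(s,(331,204))]),tri([(a,A),(s,(331,204))]),tri([(b,B),(s,(331,204))]))
p=[.6742,.0655,.1035];print(proj(a,p),proj(b,p),proj(s,p),A,B)
im=cv2.imread('pics/s2.png')[190:225,310:355];cv2.imwrite('pics/z.png',cv2.resize(im,None,fx=10,fy=10,interpolation=2))
for n,c in(('w3',A),('w4',B)):
  u,v=int(c[0]),int(c[1]);cv2.imwrite(f'pics/z{n}.png',cv2.resize(cv2.imread(f'pics/{n}.png')[v-17:v+18,u-17:u+18],None,fx=10,fy=10,interpolation=2))
cv2.imwrite('pics/zz.png',np.hstack([cv2.resize(cv2.imread('pics/'+q),(266,266)) for q in('z.png','zw3.png','zw4.png')]))
E
```

```text
[0.6754 0.0655 0.1035] [0.677  0.0665 0.1035]
[0.6731 0.0655 0.1074] [0.6752 0.0669 0.1074]
(array([0.6785, 0.0666, 0.1012]), [0.0018968284333964972, 0.0005559381644604331, 0.002442276400526973]) (array([0.6787, 0.0669, 0.1012]), [0.0021679249833149263, 0.0021679249833149146]) (array([0.6791, 0.0672, 0.1017]), [0.0014886723000184655, 0.0014886723000184377])
[280.9833 295.4098] [249.3186 262.2433] [328.066 203.09 ] (281.0, 296.5) (250.5, 265.0)
```

View pics/zz.png

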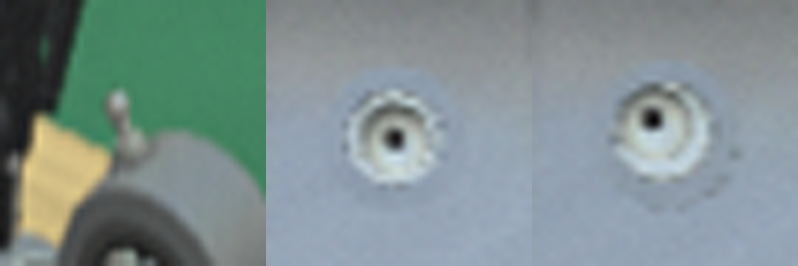

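Refined, the nipple ball is at pixel (281,297) in the first crop, (249,264) in the second and (330,203.4) in the scene view. It lies within about 1.5 mm of (0.676, 0.066, 0.1035). On to the gun.

To row units: -0.0529 m is -0.8464, 0.0134 m is 0.2144.

```bash
python3 - <<'E'
from h import *
a,b=np.load("pics/w3.npz"),np.load("pics/w4.npz");s=np.load("pics/s2.npz")
print(tri([(a,(281,297)),(b,(249.1,263.8)),(s,(330,203.4))]), onz(a,(281,297),.1045),onz(b,(249.1,263.8),.1045))
E
(python3 jog.py '{"steps":[[0.2144, -0.8464, -0.1104, 0], [0.2144, -0.8464, -0.1104, 0], [0.2144, -0.8464, -0.1104, 0], [0.2144, -0.8464, -0.1104, 0], [0.2144, -0.8464, -0.1104, 0]]}'; python3 jog.py '{"steps":[[0.2144, -0.8464, -0.1104, 0], [0.2144, -0.8464, -0.1104, 0], [0.2144, -0.8464, -0.1104, 0.0475], [0, 0, 0, 0.0475], [0, 0, 0, 0]]}';python3 jog.py '{"steps":[[0, 0, 0, 0], [0, 0, 0, 0]]}' )| grep -E "pos|rot"
python3 -c "
from h import *
shot('wrist','w5')"
```

```text
(array([0.677 , 0.0659, 0.1029]), [0.0006918460665170217, 0.0011153054762143406, 0.0017991553956207649]) [0.6754 0.0655 0.1045] [0.6753 0.0653 0.1045]
tool_pos: [0.5435, -0.1694, 0.282]
tcp_rot: [-0.038, -3.141, 0.0]
tool_pos: [0.5, -0.326, 0.3023]
tcp_rot: [-0.337, -3.123, -0.001]
tool_pos: [0.5013, -0.3246, 0.3024]
tcp_rot: [-0.332, -3.124, -0.0]
```

View pics/w5.png

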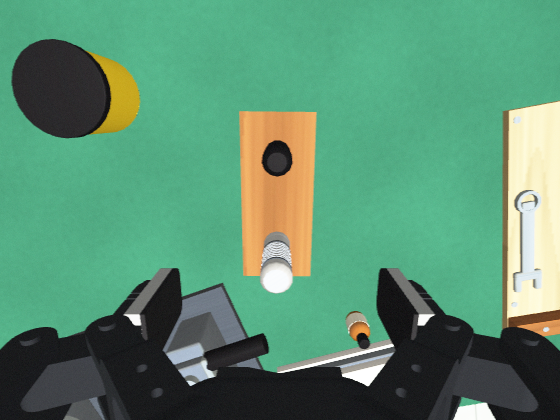

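The gun's cap centre is at (277,278), the screwdriver's top at (277,160), and the stand's top corners at (240,111), (316,112), (244,276) and (311,276).

```bash
python3 - <<'E'
from h import *
w=np.load("pics/w5.npz");t=bot.camera_info("top");s=bot.camera_info("scene")
for n,uv,z in [("cap",(276.5,278),.162),("cap",(276.5,278),.155),("s",(240,111),.062),("s",(316,112),.062),("s",(244,276),.062),("s",(311,276),.062)]: 
  p=onz(w,uv,z);print(n,p,tool(p))
print(tri([(w,(276.5,278)),(t,(450.5,223.5))]))
E
```

```text
cap [ 0.573  -0.3429  0.162 ] [-0.0738 -0.0028  0.1404]
cap [ 0.5765 -0.3437  0.155 ] [-0.0774 -0.0029  0.1474]
s [ 0.4153 -0.3507  0.062 ] [ 0.0787 -0.0436  0.2404]
s [ 0.434  -0.2686  0.062 ] [0.0777 0.0405 0.2404]
s [ 0.6114 -0.3943  0.062 ] [-0.1223 -0.0451  0.2404]
s [ 0.6294 -0.3108  0.062 ] [-0.1222  0.0403  0.2404]
(array([ 0.5734, -0.3421,  0.1595]), [0.0012512965123844704, 0.001251296512384568])
```

To row units: 0.06 m is 0.96, 0.054 m is 0.864.

```bash
(python3 jog.py '{"steps":[[-0.6048, -0.0192, 0, 0], [-0.6048, -0.0192, 0, 0], [0, 0, 0.8, 0], [0, 0, 0.96, 0], [0, 0, 0.864, 0]]}'; python3 jog.py '{"steps":[[0, 0, 0.48, 0], [0, 0, 0, 0], [0, 0, 0, 0]]}'; python3 jog.py '{"steps":[[0, 0, 0, 0], [0, 0, 0, 0], [0, 0, 0, 0], [0, 0, 0, 0], [0, 0, 0, 0]]}' 0.0 25; python3 jog.py '{"steps":[[0, 0, 0, 0], [0, 0, 0, 0], [0, 0, 0, 0]]}' )| grep -vE "rot"
```

```text
time: 8.9
tool_pos: [0.5748, -0.3429, 0.1365]
wrist_force: [1.1, 0.2, -0.1]
width: 1.002
grip_force: 0.0
time: 9.28
tool_pos: [0.5759, -0.3441, 0.1102]
wrist_force: [0.2, 0.5, 1.5]
width: 1.002
grip_force: 0.0
time: 9.9
tool_pos: [0.5753, -0.3439, 0.1096]
wrist_force: [-0.6, 2.2, 5.3]
width: 0.37
grip_force: 25.4
time: 10.28
tool_pos: [0.5753, -0.3439, 0.1096]
wrist_force: [-0.5, 1.1, 5.6]
width: 0.367
grip_force: 25.4
```

To row units: -0.026 m is -0.416, -0.025 m is -0.4.

```bash
(python3 jog.py '{"steps":[[0, 0, -0.4, 0], [0, 0, -0.4, 0], [0, 0, -0.4, 0], [-0.416, 0, 0, 0], [-0.416, 0, 0, 0]]}'; python3 jog.py '{"steps":[[-0.416, 0, 0, 0], [0, 0, 0.448, 0], [0, 0, 0.448, 0], [0, 0, 0, 0]]}'; python3 jog.py '{"steps":[[0.256, 0, 0, 0], [0.128, 0, 0, 0], [0.128, 0, 0, 0], [0.128, 0, 0, 0], [0.128, 0, 0, 0]]}';python3 jog.py '{"steps":[[0.128, 0, 0, 0], [0.128, 0, 0, 0], [0.128, 0, 0, 0], [0.032, 0, 0, 0], [0, 0, 0, 0]]}' )| grep -vE "rot"
python3 -c "
from h import *
shot('scene','s6');shot('wrist','w6')
a=cv2.resize(cv2.imread('pics/s6.png')[200:380,70:270],(400,360),interpolation=2);b=cv2.resize(cv2.imread('pics/w6.png')[180:380,180:380],(360,360),interpolation=2)
cv2.imwrite('pics/c6.png',np.hstack([a,b]))"
```

```text
time: 10.9
tool_pos: [0.6253, -0.3549, 0.1826]
wrist_force: [0.5, 0.4, -3.0]
width: 0.372
grip_force: 25.6
time: 11.4
tool_pos: [0.6475, -0.3585, 0.1217]
wrist_force: [-0.9, 1.2, -3.7]
width: 0.37
grip_force: 25.4
time: 12.02
tool_pos: [0.6043, -0.3503, 0.128]
wrist_force: [4.5, -0.1, -5.4]
width: 0.369
grip_force: 25.6
time: 12.65
tool_pos: [0.5786, -0.3447, 0.1278]
wrist_force: [4.3, -0.8, -4.7]
width: 0.37
grip_force: 25.9
```

View pics/c6.png

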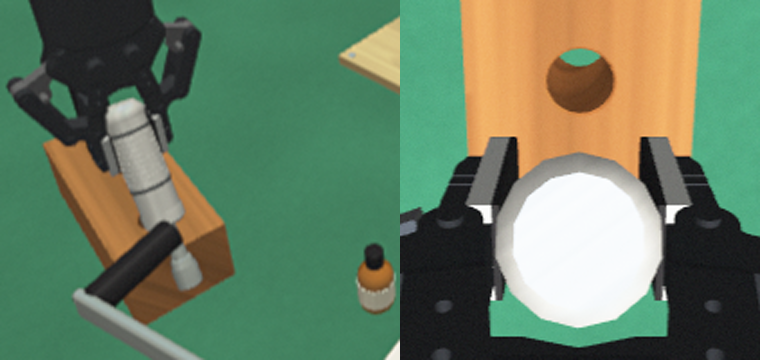

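The gun tilts in the grip as intended. In the scene crop the cap is at about (125,107), the ring lines are on the barrel, and the coupler's end is at about (190,285). In the wrist crop the cap face is centred at (580,250).

```bash
cat >> h.py <<'E'
def plane(i,uv,y0=0):  # ray meets tool plane y=y0; returns tool coords
    s=bot.read_state();M=R.from_rotvec(s["tcp_rot"]).as_matrix();o,d=ray(i,uv)
    o,d=M.T@(o-s["tool_pos"]),M.T@d;return o+d*(y0-o[1])/d[1]
E
python3 - <<'E'
from h import *
s=np.load("pics/s6.npz");w=np.load("pics/w6.npz")
c=lambda x,y:(70+x/2,200+y/2)
cap=tri([(s,c(124,108)),(w,(280,318))]);print(cap,tool(cap[0]))
P=[plane(s,c(*q)) for q in((124,108),(146,150),(159,188.5),(166,221),(187,283))]
for p in P:print(p)
d=P[0]-P[-1];print(np.degrees(np.arctan2(d[0],-d[2])),np.linalg.norm(d))
im=cv2.resize(cv2.imread('pics/s6.png')[240:360,110:190],(400,600),interpolation=2);cv2.imwrite('pics/z6.png',im)
E
```

```text
(array([ 0.5736, -0.3423,  0.1724]), [0.0014063048000849446, 0.0014063048000850233]) [ 0.0055  0.0013 -0.0446]
[-0.0062 -0.     -0.0532]
[-0.0364  0.     -0.0324]
[-0.0441  0.      0.0004]
[-0.0397 -0.      0.0383]
[-0.0535  0.      0.0978]
17.395816472593125 0.15823403052947815
```

View pics/z6.png

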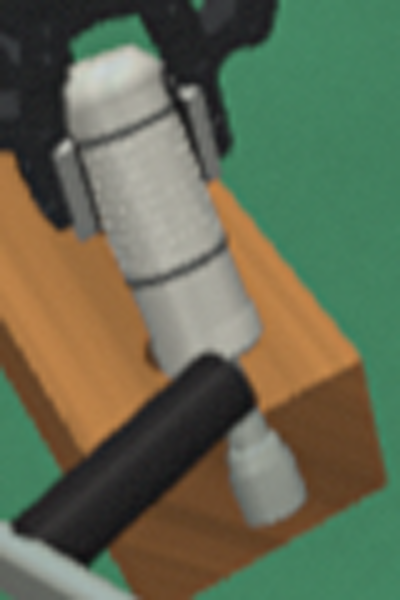

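```bash
cat >> h.py <<'E'
from scipy.optimize import least_squares
def fit(obs,x0=(0,0,-.045,.5)):
    # obs: (info,uv,dist below cap along axis, side offset along tool x-normal unused)
    s=bot.read_state();M=R.from_rotvec(s["tcp_rot"]).as_matrix()
    W=lambda x,L:s["tool_pos"]+M@(np.array([x[0],x[1],x[2]])+L*np.array([-np.sin(x[3]),0,np.cos(x[3])]))
    r=least_squares(lambda x:np.concatenate([proj(i,W(x,L))-uv for i,uv,L in obs]),x0)
    return r.x,np.degrees(r.x[3]),r.fun,W(r.x,.154),W(r.x,.154-.010)
E
python3 - <<'E'
from h import *
s=np.load("pics/s6.npz");w=np.load("pics/w6.npz")
print(*fit([(w,(280,318),0),(s,(133,252.4),0),(s,(165.6,341.6),.154)]),sep="\n")
E
```

```text
[ 0.0068  0.0002 -0.0461  0.4596]
26.330995863720336
[ 0.9254  0.1455 -3.1618  1.0815 -0.418   0.4981]
[ 0.6389 -0.3576  0.0359]
[ 0.6346 -0.3566  0.0449]
```

The rows are not in the units I measure in: shifts go in shares of 62.5 mm and turns go in shares of 2 rad. I convert before sending: -0.03 m is -0.48, -0.02 m is -0.32.

```bash
(python3 jog.py '{"steps":[[0.064, 0, 0, 0], [0.064, 0, 0, 0], [0, 0, 0, 0], [-0.32, 0, -0.08, 0], [-0.48, 0, -0.48, 0]]}'; python3 jog.py '{"steps":[[0, 0, -0.8, 0], [0, 0, -0.8, 0], [0, 0, 0, 0], [0, 0, 0, 0]]}' - 60 )| grep -vE "rot"
python3 -c "
from h import *
w=shot('wrist','w7')
s=bot.read_state();print(s)
M=R.from_rotvec(s['tcp_rot']).as_matrix()
print(M, M.T@(np.array([.676,.066,.1035])-s['tool_pos']))"
```

```text
time: 13.38
tool_pos: [0.6158, -0.3519, 0.1589]
wrist_force: [0.4, -0.1, -2.6]
width: 0.368
grip_force: 25.7
time: 13.88
tool_pos: [0.6183, -0.3531, 0.2612]
wrist_force: [-0.5, -0.0, -4.3]
width: 0.359
grip_force: 59.9
{'time': 13.925, 'q': array([-0.5535,  0.3217,  1.4786, -0.0004,  1.3469, -1.9104]), 'joint_vel': array([-0.0008,  0.0146,  0.019 ,  0.003 , -0.0041, -0.0008]), 'joint_torque': array([  0.015 , -59.8924, -41.0198,   0.0198,  -0.1096,   0.0007]), 'tool_pos': array([ 0.6178, -0.3527,  0.2597]), 'tcp_rot': array([-0.3348, -3.1184, -0.0032]), 'wrist_force': array([ 0.1577, -0.1756, -3.8755]), 'torque': array([0.0341, 0.1294, 0.0045]), 'grip_force': 59.86856818199158, 'width': 0.35989923575597854}
[[-0.9772  0.2123 -0.005 ]
 [ 0.2122  0.9772  0.0026]
 [ 0.0054  0.0015 -1.    ]] [0.0312 0.4213 0.157 ]
```

To row units: 0.0579 m is 0.9264, 0.0169 m is 0.2704.

```bash
(python3 jog.py '{"steps":[[0.2704, 0.9264, 0, 0], [0.2704, 0.9264, 0, 0], [0.2704, 0.9264, 0, 0], [0.2704, 0.9264, 0, 0], [0.2704, 0.9264, 0, 0]]}'; python3 jog.py '{"steps":[[0.2704, 0.9264, 0, 0], [0.2704, 0.9264, 0, -0.03], [0, 0, 0, -0.0625], [0, 0, 0.528, 0], [0, 0, 0, 0]]}';python3 jog.py '{"steps":[[0, 0, 0, 0], [0, 0, 0, 0], [0, 0, 0, 0]]}' )| grep -E "pos|rot"
python3 -c "
from h import *
shot('scene','s8');shot('wrist','w8')
a=cv2.resize(cv2.imread('pics/s8.png')[110:260,270:390],(480,600),interpolation=2);b=cv2.resize(cv2.imread('pics/w8.png')[240:390,240:320],(320,600),interpolation=2)
cv2.imwrite('pics/c8.png',np.hstack([a,b]))"
```

```text
tool_pos: [0.596, -0.0507, 0.2591]
tcp_rot: [-0.335, -3.118, -0.0]
tool_pos: [0.5855, 0.0675, 0.2234]
tcp_rot: [-0.044, -3.129, 0.002]
tool_pos: [0.5907, 0.0674, 0.2306]
tcp_rot: [0.046, 3.14, 0.0]
```

View pics/c8.png

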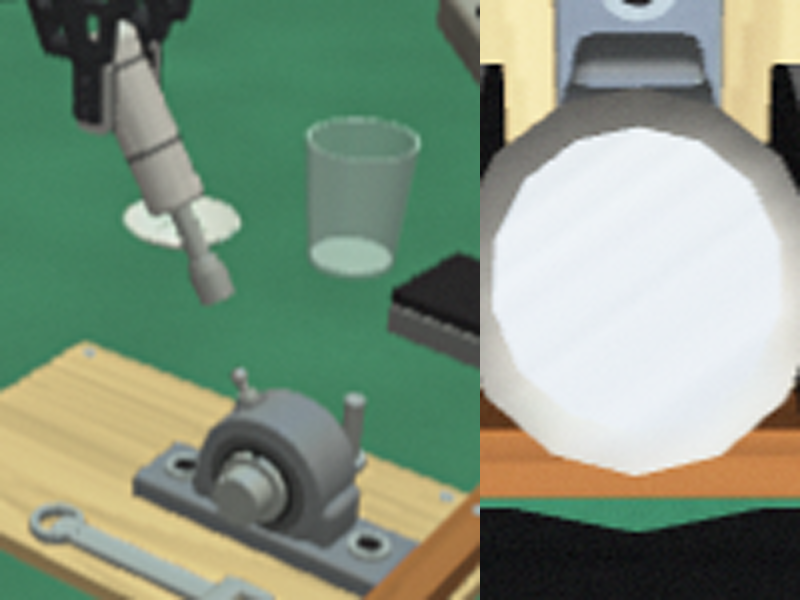

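The scene crop shows the gun tilted about in line with the nipple. The nipple ball is at scene pixel (329.8,203.5), the mouth at about (324.3,184), and the lower barrel end at about (313.5,159.5). The wrist crop has the cap face centred at (279.4,307.5).

```bash
python3 - <<'E'
from h import *
s=np.load("pics/s8.npz");w=np.load("pics/w8.npz")
n=np.array([.676,.0657,.1035]);pn=proj(s,n);b=np.array([329.8,203.5])-pn;print(pn,b)
for bb in(0*b,b):
  r=fit([(w,(279.4,307.5),0),(s,np.array((324.3,184.))-bb,.154),(s,np.array((313.5,159.5))-bb,.1)])
  print(*r,sep="\n")
  st=bot.read_state();M=R.from_rotvec(st["tcp_rot"]).as_matrix();th=r[0][3]
  d=M.T@(n-r[4]);ax=np.array([-np.sin(th),0,np.cos(th)])
  print("seat->nip tool",d,"mouth->nip",M.T@(n-r[3]),"along",d@ax,"perp",d-ax*(d@ax))
print(st["tool_pos"],M)
E
```

```text
[328.8141 203.3083] [0.9859 0.1917]
[ 0.012  -0.0002 -0.0483  0.5684]
32.569483131209566
[-0.0093  0.0016 -0.2217 -0.7977  0.2506  0.7664]
[0.6614 0.0652 0.1489]
[0.656  0.0654 0.1573]
seat->nip tool [-0.0199  0.0009  0.0538] mouth->nip [-0.0145  0.0009  0.0454] along 0.05607902718021635 perp [0.0103 0.0009 0.0066]
[ 0.0126 -0.0002 -0.0492  0.5509]
31.566764397500496
[-0.0175 -0.0069 -0.3486 -0.7802  0.449   0.7159]
[0.6586 0.0653 0.1484]
[0.6533 0.0654 0.1569]
seat->nip tool [-0.0226  0.0009  0.0534] mouth->nip [-0.0173  0.0009  0.0449] along 0.05733334219125374 perp [0.0074 0.0009 0.0046]
[0.5905 0.0675 0.2303] [[-0.9996  0.0292  0.0013]
 [ 0.0292  0.9996  0.0001]
 [-0.0013  0.0002 -1.    ]]
```

To row units: 0.0175 m is 0.28, -0.0055 m is -0.088.

```bash
(python3 jog.py '{"steps":[[-0.088, 0.008, 0.28, 0], [-0.088, 0.008, 0.28, 0], [0, 0, 0, 0], [0, 0, 0, 0], [0, 0, 0, 0]]}')| grep -E "pos|rot|for"
cat > seg.py <<'E'
from h import *
def rows(f,r0,r1,c0,c1):
    im=cv2.imread(f).astype(int);H=cv2.cvtColor(im.astype('uint8'),cv2.COLOR_BGR2HSV)[...,1]
    for v in range(r0,r1):print(v,' '.join('%3d'%x for x in H[v,c0:c1]))
E
python3 -c "
from seg import *
shot('scene','s9')
rows('pics/s9.png',172,212,316,346)"
```

```text
tool_pos: [0.6014, 0.0684, 0.195]
tcp_rot: [0.045, 3.14, 0.0]
wrist_force: [-0.6, 0.3, -2.3]
grip_force: 60.9
172  16  17  18  17  17  17  18  17  68 134 129 126 126 123 124 128 125 126 123 122 126 126 125 124 124 121 122 120 126 125
173  16  16  16  16  17  17  18  17  35 122 129 124 122 124 124 124 122 122 122 123 125 124 124 123 126 125 123 125 128 120
174  15  18  15  16  16  16  17  17  36 122 129 121 123 125 126 126 124 122 124 125 124 126 123 123 126 124 122 124 124 123
175  15  16  15  15  15  18  18  28  94 125 122 123 124 127 129 123 124 123 122 125 128 122 123 124 122 126 128 126 122 124
176  14  16  18  15  17  15  29 100 133 128 124 124 124 126 123 126 126 128 123 126 125 122 126 124 122 122 124 123 124 122
177  16  18  16  16  17  40 101 131 129 122 123 125 122 124 124 126 125 123 125 124 126 123 123 126 124 124 124 123 122 124
178  18  15  19  16  16  33 120 133 125 121 126 122 122 126 124 124 125 122 126 124 124 122 122 124 122 124 122 120 122 124
179  35  12  13  11  17  17  82 130 129 122 124 123 122 122 122 123 124 121 123 124 124 125 124 123 126 126 123 123 122 12
[... 3269 characters left out ...]
 128 130 111  41   7  18  81 101 128 130 128 125 124 125 125 124 127 130 128 126
207  97  96  97  90  77  73  72  84 120 135 135 131 130  92  14  15  25  36  82  93  82  50  47  48  48  51  73 105 109 126
208  96  97  96  96  96  97  88  78  74  87 112 123 128  73  12  12  16  16  27  31  26   9   9  12  14  16  27  46  48  73
209  95  94  96  94  97  95  96  98  90  77  74  76  85  62  15  14  15  14  11   4   8  13  13  14  19  21  23  26  24  29
210  96  95  96  95  95  95  95  96  96  95  97  90  66  33   8  11  13  10  11   8  13  18  16  21  21  21  28  27  27  25
211  96  94  95  95  94  94  94  95  97  95  98  98  71   5  10  10   7  13  16  15  18  21  21  23  26  27  29  29  27  27
```

Segmented numerically: the ball is centred at (329.7,203.9). The coupler axis extended to that row gives 329.75, so they line up, with the mouth about 10 mm from the ball. I'll raise the grip and press along the axis.

To row units: 0.0035 m is 0.056, -0.002 m is -0.032.

```bash
(python3 jog.py '{"steps":[[0, 0, 0, 0], [-0.032, 0, 0.056, 0], [-0.032, 0, 0.056, 0], [0, 0, 0, 0], [0, 0, 0, 0]]}' - 120
python3 jog.py '{"steps":[[-0.016, 0, 0.0272, 0], [-0.016, 0, 0.0272, 0], [0, 0, 0, 0]]}'
python3 jog.py '{"steps":[[-0.016, 0, 0.0272, 0], [-0.016, 0, 0.0272, 0], [0, 0, 0, 0]]}'
python3 jog.py '{"steps":[[-0.016, 0, 0.0272, 0], [-0.016, 0, 0.0272, 0], [0, 0, 0, 0]]}')| grep -E "pos|for"
python3 -c "
from seg import *
shot('scene','s10')
rows('pics/s10.png',182,212,320,342)"
```

```text
tool_pos: [0.605, 0.0682, 0.1873]
wrist_force: [1.2, 0.1, -2.6]
grip_force: 118.6
tool_pos: [0.6076, 0.0679, 0.1845]
wrist_force: [0.3, -1.8, -2.1]
grip_force: 118.6
tool_pos: [0.6096, 0.0679, 0.1801]
wrist_force: [2.9, -1.9, -5.0]
grip_force: 118.6
tool_pos: [0.611, 0.068, 0.178]
wrist_force: [-1.9, -1.3, 3.6]
grip_force: 119.0
182  15  17  18  17  16  18  18  18 114 128 125 126 126 124 126 124 123 126 121 122 126 126
183  16  17  15  16  16  16  21  32 124 132 126 123 124 126 125 121 123 123 125 124 122 126
184  17  16  15  16  18  16  30  97 128 125 122 124 122 123 124 123 126 122 126 125 124 123
185  17  15  16  16  23  69 105 130 129 125 124 128 123 125 122 125 125 122 126 127 124 126
186  18  15  14  15  22  92 131 128 125 126 124 126 126 125 125 125 124 121 123 122 121 121
187  18  16  16  16  15  65 128 127 124 125 125 125 124 121 127 124 124 126 125 125 122 125
188  16  12  14  12  17  33 117 133 126 124 125 124 124 127 124 123 124 125 124 125 121 123
189  44  13  17  15  14  17  82 130 127 123 123 125 127 125 124 126 124 128 125 124 128 124
190  94  13   9  16  12  13  32 1
[... 1290 characters left out ...]
  18  16  13  14  14  14  35 120 130 125 122 125 126 124
205 138 136 130 128 123  69   8  15  16  15  13  14  14  14  18  87 130 127 128 129 128 130
206  86 113 123 133 132 103  11  13  14  16  14  15  14  15  18  72 128 126 125 121 125 126
207  77  73  72  87 126 128  55  11  15  14  13  13  14  17  24  68  85  50  47  47  48  52
208  97  97  91  76  73  87  89  14   8  12  13  14  17  16  20  31  30   8   9  11  14  17
209  96  96  97  97  90  78  72  57  13  27  12  15  17  16  11   9   8  13  14  16  17  19
210  95  93  95  95  96  96  96  90  64  20  10  11  15   6   8   8  15  16  20  21  21  22
211  94  95  94  95  95  96  97  98  71   5  10  10  10  13  14  17  20  21  21  26  24  26
```

To row units: 0.0017 m is 0.0272, -0.001 m is -0.016.

```bash
(
python3 jog.py '{"steps":[[-0.016, 0, 0.0272, 0], [-0.016, 0, 0.0272, 0], [0, 0, 0, 0]]}'
python3 jog.py '{"steps":[[-0.016, 0, 0.0272, 0], [-0.016, 0, 0.0272, 0], [0, 0, 0, 0]]}'
python3 jog.py '{"steps":[[-0.016, 0, 0.0272, 0], [-0.016, 0, 0.0272, 0], [0, 0, 0, 0]]}')| grep -E "pos|for"
```

```text
tool_pos: [0.6128, 0.068, 0.175]
wrist_force: [-4.5, -1.8, 7.6]
grip_force: 119.1
tool_pos: [0.6147, 0.0679, 0.1719]
wrist_force: [-6.0, -1.8, 7.0]
grip_force: 119.3
tool_pos: [0.6166, 0.0679, 0.1688]
wrist_force: [-7.0, -1.2, 10.1]
grip_force: 119.4
```

To row units: 0.0017 m is 0.0272, -0.001 m is -0.016.

```bash
(
python3 jog.py '{"steps":[[-0.016, 0, 0.0272, 0], [0, 0, 0, 0], [0, 0, 0, 0]]}')| grep -E "pos|for"
python3 -c "
from seg import *
shot('scene','s11')
rows('pics/s11.png',184,213,322,342)"
```

```text
tool_pos: [0.6175, 0.0679, 0.1674]
wrist_force: [-8.2, -2.1, 11.1]
grip_force: 119.5
184  17  18  16  18  17  20  17  74 133 130 127 124 126 126 122 124 122 126 124 126
185  16  18  17  17  16  19  19  51 127 128 124 123 123 124 122 126 124 126 123 123
186  15  17  18  17  16  18  17  27 105 130 128 121 125 124 125 126 124 125 124 123
187  15  17  19  17  17  17  18  18  82 129 127 124 126 124 128 125 124 123 123 128
188  13  16  17  17  16  16  19  18  99 126 123 127 123 124 125 125 126 126 122 123
189  15  16  17  16  19  18  21  59 127 129 126 123 121 124 124 122 123 125 122 125
190  15  16  18  17  18  29  91 128 133 126 123 124 126 123 127 123 125 123 127 124
191  16  13  17  15  19  66 130 133 128 125 123 123 126 122 125 123 125 123 121 121
192  18  13  15  15  15  33 123 133 125 124 125 122 126 126 127 126 123 123 122 123
193  35  12  13  16  15  17  90 130 125 126 124 125 124 127 124 123 126 122 124 122
194  72  10  13  12  14  17  62 128 129 127 123 121 126 126 122 125 125 124 125 124
195  98  14  12  14  16  15  30 116 131 128 124 122 124 121 124 124 126 128 125 128
196 117
[... 720 characters left out ...]
 121 132 125 128 123 124 122
205 130 130 125  72  17  10  14  15  15  14  14  17  18  88 129 127 128 128 128 128
206 122 132 132 104  14  13  12  15  14  13  16  17  16  57 127 125 125 122 126 124
207  74  84 125 126  53   8  13  16  15  17  14  14  21  55  84  50  47  46  49  50
208  89  78  75  89  88  17  11  12  13  16  15  17  20  32  28   8   9  11  12  16
209  95  97  90  77  73  55  16  10  12  15  16  15  11   6  10  15  14  14  19  21
210  95  96  97  96  96  90  65  13  10  12  13  10   8  10  13  18  18  21  23  24
211  94  95  96  95  98  96  71   8  10  10  12  13  16  17  16  21  21  24  26  25
212  95  95  94  98  98  87  36  13  11  13  14  21  21  19  21  20  23  28  25  29
```

```bash
(
python3 jog.py '{"steps":[[0, 0, 0, 0], [0, 0, 0, 0], [0, 0, 0, 0], [0, 0, 0, 0], [0, 0, 0, 0]]}')| grep -E "time|pos|for"
python3 - <<'E'
from h import *
w=shot('scene','s12')
a,b=[cv2.imread(f'pics/s{k}.png') for k in(9,12)]
# track: barrel/coupler patches, block, between pictures
for n,(r0,r1,c0,c1) in dict(barrel=(150,176,300,327),coupler=(186,200,317,333),block=(212,250,300,370)).items():
    m=cv2.matchTemplate(b[r0-25:r1+30,c0-25:c1+30],a[r0:r1,c0:c1],cv2.TM_CCOEFF_NORMED);_,v,_,l=cv2.minMaxLoc(m);print(n,l[0]-25,l[1]-25,round(v,3))
# tilt from left edge of coupler+barrel: barrel edge slope
E
```

```text
time: 20.3
tool_pos: [0.6175, 0.0679, 0.1675]
wrist_force: [-7.2, -2.4, 11.1]
grip_force: 119.5
barrel 0 0 0.599
coupler 3 8 0.945
block 0 0 0.999
```

```bash
python3 -c "
from workcell import bot
print(bot.finish_job())"
```

```text
the job is handed in; nothing more can be done
None
```

I handed the job in at about 20 s with the block against the stop, the coupler judged snapped onto the nipple, and the gun gripped and held pressed with about 16 N, a stroke of roughly 13–14 mm; I got no verdict back, and the snap and stroke are read from force and scene images.

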